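Lock the lid of the domino jar

TASK

Lock the domino jar. Turn its lid by the wooden bar knob, keeping the lid down on the jar all the time, until the notch in the lid's edge is squarely under the foot of the steel latch (the foot may be clamped a little off-centre, so feel for it); then push the latch all the way down so that its foot sits in the notch. Leave the score board, ashtray, teaspoon and domino where they are.

Things in the scene. Friction and masses are not known exactly. Their poses are not given: they have to be found in the camera images.
- stand: Fixed wooden base board 195 x 136 x 15 mm carrying an open glass jar (outer diameter 112 mm, rim at z = 120 mm) that holds a few dominoes. Origin on the table under the jar's axis, z up. Its +x axis points from the jar's axis to the latch post: a steel post 20 x 22 mm, 97 mm from the axis, on which the latch slides. The stand is found at any yaw.
- latch (a joint): How far the steel latch has been pushed down its post, m: 0 = fully up, about 0.008 = foot blocked by the top of the lid (notch not under it), 0.024 = fully home with the foot in the notch, flush with the lid's top. It is stiff (about 3 N) and stays where it is left; it has no spring. It starts at 0 to 4 mm.
- latch_top (a point): Centre of the flat top of the latch's steel sleeve (36 x 36 mm, 46 mm tall), where to push; 97 mm from the jar's axis, at z = 200 mm with the latch fully up and 176 mm when home. If the latch stops at about 8 mm, the foot has met the lid's top: turn the lid a little and push again.
- crosshead (a point): Middle of the face, towards the jar, of the crosshead below the sleeve (79 mm from the jar's axis), level with the foot's underside. The foot juts from it towards the axis: a steel finger 14 mm wide, 16 mm tall, its end at 60 mm radius. It is clamped firmly up to 6 mm to either side (stand y) of this point; no reading tells where: it must be seen or found by touch.
- lid: Loose round aluminium lid, 144 mm across and 16 mm thick, 0.35 kg, lying on the jar's rim and centred by a plug with 1.5 mm play. Origin on its axis at the underside of the disc (z = 120 mm on the jar); z up; +x points to its one notch. It must be turned by about 97 to 180 degrees, either way round; no stops.
- lid_notch (a point): Middle of the notch in the lid's edge at the lid's top face: the notch is 20 mm wide, from 56 mm radius out to the edge (72 mm), cut right through, open outwards. This point lies 64 mm from the lid's axis along lid +x.
- knob_grip (a point): Grip point on the lid's axis in the wooden bar knob: bar 60 mm long along lid x, 18 mm wide along lid y, 36 mm tall, standing on a 22 mm stem; bar from 24 to 60 mm above the lid's top, this point 44 mm above it (z = 180 mm).
- score_board: Bystander: wooden peg board for scoring, 70 x 240 x 18 mm with small brass pegs standing 28 mm above it, loose on the table. Origin under its centre; long side along y.
- ashtray: Bystander: orange ceramic ashtray, 110 mm across, 32 mm tall, loose. Origin under its centre.
- teaspoon: Bystander: steel teaspoon 140 mm long along its x, loose, lying flat.
- domino: Bystander: cream domino 50 x 25 x 11 mm, lying flat, loose. Origin under its centre.
Things that resemble listed ones, but are neither listed nor needed, are in the scene too. Of the things like the lid, leave any that is red or yellow; of the rest the larger one is meant.

How it is judged (in metres and radians):
On the way:
1. the lid's notch has been brought to the latch, the foot not yet in it (y of lid_notch in the frame of stand between -0.012 and 0.012 m and x of lid_notch in the frame of stand above 0.05 m and value of joint latch below 0.012 m), for 0.1 s.
At the end, for the whole second after the job is handed in: The latch is pushed down by more than 20 mm of its 24 mm, its foot in the notch (middle of the notch within 12 mm of the latch's middle line, on the latch's side), and the lid lies flat (within 3 degrees) and still on the jar's rim (y of lid_notch in the frame of stand between -0.012 and 0.012 m and x of lid_notch in the frame of stand above 0.05 m and value of joint latch above 0.02 m and height (world z) of lid below 0.125 m and angle between lid's own z axis and vertical below 0.06 rad and linear speed of lid below 0.01 m/s); the robot touches nothing.
It fails at once if the lid is lifted off the jar or tipped (10 mm up, or 0.2 rad) (height (world z) of lid above 0.13 m or angle between lid's own z axis and vertical above 0.2 rad).
It fails at once if the score board is moved by more than 25 mm (distance of score_board from where it was at the start of the episode above 0.025 m).
It fails at once if the ashtray is moved by more than 25 mm (distance of ashtray from where it was at the start of the episode above 0.025 m).
It fails at once if the teaspoon is moved by more than 25 mm (distance of teaspoon from where it was at the start of the episode above 0.025 m).
It fails at once if the domino is moved by more than 25 mm (distance of domino from where it was at the start of the episode above 0.025 m).
It also fails if it takes over 72 s, if anything falls off the work surface, if the arm or the gripper's body presses on something with over 40 N, if the wrist force passes 120 N, or if a joint passes its speed limit or range.

ROBOT

A 7-joint arm with a two-finger parallel gripper is mounted at the origin on the work surface. World frame = base frame: x ahead of the robot, y to its left, z up, the work surface at z = 0. Lengths are in mm, angles in rad, forces in N, time in s.
With the tool pointing down it reaches from about 425 to 825 mm from the base axis. Payload 3.6 kg.
Tool frame: the origin (TCP) lies on the centre line of the jaws, within the pads' length; the fingertips stand tcp_to_tips ahead of it and the grasp point (between the pads) lies 3 mm ahead of it (tcp_to_tips is the distance from the TCP to the fingertips, in mm); z points along the fingers, y is the line along which they close (so a half turn about z gives the same grasp; the last joint's range is limited). The gripper opens to 93 mm and grips with 3 to 60 N. Pads are 15 mm wide; open, the fingers measure 128 mm over their backs; the gripper's body (75 mm by 188 mm) begins 65 mm behind the grasp point.
Start: joints at [-1.377, 0.615, -0.013, 1.423, 0.008, 1.103, -0.04], TCP at [142.326, 634.198, 240.64] pointing down, gripper open.
Joint ranges: [-3.12, 3.12], [-0.3, 2.06], [-1.34, 1.32], [0.26, 2.42], [-1.36, 4.5], [0.01, 1.98], [-2.84, 2.84]. Speed limits (rad/s): [2.79, 2.79, 3.14, 3.14, 3.14, 3.14, 3.14].

INTERFACE

Orientations are given as a unit quaternion [x, y, z, w].
In Python, from workcell import get_state, read_camera, job_done, tcp_to_tips gives the robot as it stands. The module is installed in compiled form; this text tells all that it offers.
- The arm moves only by the tool drive_tool, never from a script. Its argument "deltas" is a list of rows, each an object with "grip": the opening, from 0 (shut) to 1 (fully open); "slide": the shift along the tool's x, y, z in mm, a list of three; "roll": the turn about the tool's z in degrees. In form: [{"grip": grip, "slide": [x, y, z], "roll": roll}, ...]. A call has 1 to 20 rows; each row is the pose to reach, as a shift and turn from the pose commanded when the call began, along the tool's axes at that moment; what a row does not reach only later rows make up. A row lasts 1/8 s, in which the tool goes at most 62.5 mm and 10.7 degrees, less where a joint would pass 70% of its speed; a pose out of reach is approached as far as the arm can. A call with a gripper value outside its range is refused whole. The fingers move at their own pace and stop on an object; the grip force is fixed at half the most. Time passes only in rows, so rows that repeat a pose let the fingers close. It gives the time, the measured TCP pose, the force, the opening and the grip force at its end, in the units of the state.
- get_state(): the state, without advancing time (a new reading comes with each control period).
- read_camera(name): name is "scene" or "top" or "wrist"; returns a dict with "pixels" (400x640x3 uint8, red, green, blue), "intrinsics" (3x3 intrinsics, pixels), "R" (3x3) and "t" (3): a world point X has camera coordinates R X + t. Camera axes: x right, y down, z forward; pixel columns grow to the right and rows downward; lengths in mm; the calibration is good to about 2 mm. A picture is of the moment at which its call begins. There is no depth.
- job_done(): hands the job in; it is judged then, once.
The state is a dict: "time": time; "qpos": joint angles; "joint_vel": joint speeds; "joint_torque": joint torques, N m; "position": TCP position; "tool_rot": TCP orientation; "contact_force": force on the tool from outside, world axes, zero at the start; "ft_torque": the same for the moment, N m; "gripper_width": finger opening in mm; "gripper_force": force on a finger pad.
Only numpy, scipy, OpenCV 4.12 (cv2) and the standard library are available. Lean on these libraries where they do the work, as an engineer would, in place of code of your own. Each camera call takes 0.05 s, during which the arm holds its last target. There are 200 camera calls.

## Working session

There is one attempt and no reset: what is moved stays moved. The work goes in short steps, Python scripts to look and compute and a tool call to move; the robot and the scene stay as the last step left them, time stands still between calls to the robot, and variables do not carry over. Pictures are saved under pics/ and viewed, at most 10 in all, crops included, and the job is handed in when it is done.

Besides the shell and the picture viewer there is one more tool, called after "Request:" as name(argument=value, ...) on one line, values as JSON. drive_tool: Moves the arm, as the interface text tells. Its arguments: {"type":"object","properties":{"deltas":{"type":"array"}},"required":["deltas"]}

```bash
mkdir -p pics; cat > h.py <<'E'
import numpy as np, cv2
from workcell import get_state, read_camera, job_done, tcp_to_tips
def snap(n,f):
    c=read_camera(n); cv2.imwrite(f'pics/{f}.png',c['pixels'][:,:,::-1]); np.savez(f'pics/{f}.npz',**c); return c
def load(f): return dict(np.load(f'pics/{f}.npz'))
def ray(c,p):
    K,R,t=c['intrinsics'],np.array(c['R']),np.array(c['t'])
    d=R.T@np.linalg.inv(K)@np.array([p[0],p[1],1.]); return -R.T@t,d
def onz(c,p,z):
    o,d=ray(c,p); return o+d*(z-o[2])/d[2]
def proj(c,X):
    q=c['intrinsics']@(np.array(c['R'])@np.array(X)+c['t']); return q[:2]/q[2]
def tri(c1,p1,c2,p2):
    o1,d1=ray(c1,p1);o2,d2=ray(c2,p2)
    s=np.linalg.lstsq(np.stack([d1,-d2],1),o2-o1,rcond=None)[0]
    a,b=o1+d1*s[0],o2+d2*s[1]; return (a+b)/2,np.linalg.norm(a-b)
E
python3 - <<'E'
from h import *
import cv2
a=[snap(n,n+'0') for n in('scene','top','wrist')]
cv2.imwrite('pics/c0.png',cv2.resize(np.vstack([x['pixels'][:,:,::-1] for x in a[:2]]),(800,1000))[:, :]) 
print(get_state(),tcp_to_tips)
for x in a: print(-np.array(x['R']).T@x['t'])
E
```

```text
{'time': 0.15, 'qpos': array([-1.37652896,  0.61568083, -0.01262021,  1.42451397,  0.00810757,
        1.10335066, -0.040416  ]), 'joint_vel': array([ 1.58008867e-04, -3.07820884e-03, -9.63184274e-04, -4.08510484e-03,
       -9.89089961e-04, -1.60328778e-04,  6.25096125e-05]), 'joint_torque': array([ 8.93928009e-04, -4.59345961e+01,  2.09489241e-01, -1.65941978e+01,
       -6.10606209e-02,  1.81628228e-02,  1.62600927e-04]), 'position': array([142.20150898, 633.69803898, 239.76333321]), 'tool_rot': array([ 1.10132634e-01,  9.93916444e-01, -9.46562023e-04, -9.50769348e-05]), 'contact_force': array([0.21812107, 0.15243926, 0.06018092]), 'ft_torque': array([ 0.05945176,  0.03502422, -0.00200833]), 'gripper_force': 0.0, 'gripper_width': 92.93459242790301} 22.0
[1189.39670211 -330.86125551  869.20087975]
[ 436.30893266    6.66807124 1002.09981847]
[ 60.73790757 652.78070532 383.92776343]
```

View pics/scene0.png

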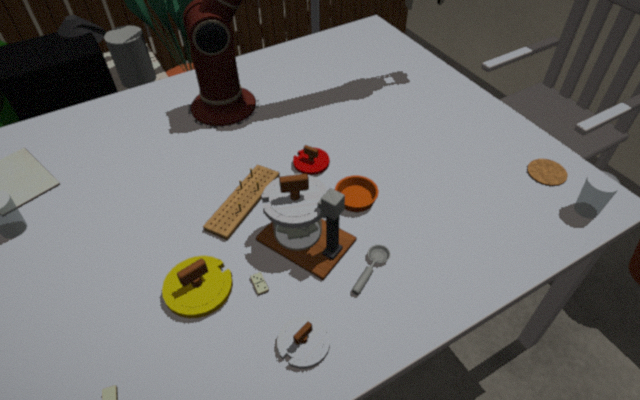

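View pics/top0.png

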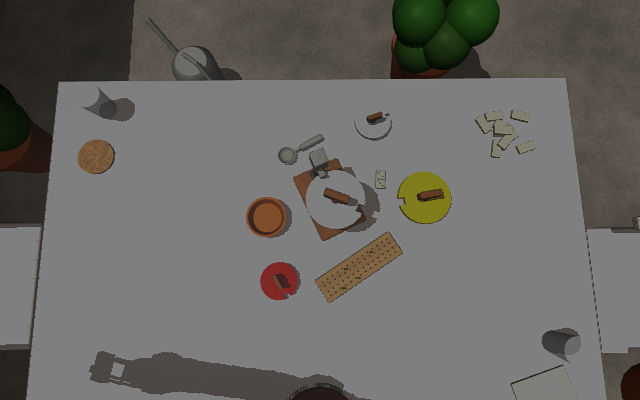

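The scene view shows the jar at about (298,215) with the latch at (332,215). In the top view the lid is centred near (335,200), the bar knob at (337,197) and the latch at (319,158). The white small, red and yellow lids are decoys. I'll enlarge both views.

```bash
python3 - <<'E'
from h import *
a=load('top0')['pixels'][140:250,285:395,::-1]; b=load('scene0')['pixels'][160:280,245:365,::-1]
f=lambda x:cv2.convertScaleAbs(cv2.resize(x,(400,400),interpolation=cv2.INTER_CUBIC),alpha=1.2)
cv2.imwrite('pics/crop1.png',np.hstack([f(a),f(b)]))
c=load('top0'); 
for p,z in [((335,200),136),((319,158),200),((337,197),196)]: print(onz(c,p,z).round(1))
E
```

```text
[565.5 -43.8 136. ]
[653.2  -5.7 200. ]
[563.3 -45.  196. ]
```

View pics/crop1.png

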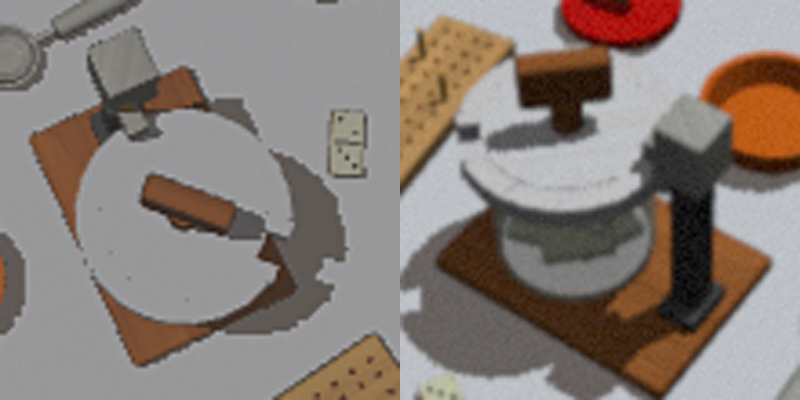

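The top crop shows the lid centred at about (336,200) px and the notch at about (359,207), on the bar's right end. The latch foot is at about (323,174). Stand yaw is about 23°, and the lid needs about +131° (CCW). I'll move above the knob for wrist views.

Request:
drive_tool(deltas=[{"grip": 1, "slide": [-382, -205, -60], "roll": 20}, {"grip": 1, "slide": [-382, -205, -60], "roll": 30}, {"grip": 1, "slide": [-382, -205, -60], "roll": 40}, {"grip": 1, "slide": [-382, -205, -60], "roll": 50}, {"grip": 1, "slide": [-382, -205, -60], "roll": 60}, {"grip": 1, "slide": [-382, -205, -60], "roll": 70}, {"grip": 1, "slide": [-382, -205, -60], "roll": 80}, {"grip": 1, "slide": [-560, -569, -60], "roll": 90}, {"grip": 1, "slide": [-560, -569, -60], "roll": 95}, {"grip": 1, "slide": [-560, -569, -60], "roll": 95}, {"grip": 1, "slide": [-560, -569, -60], "roll": 95}, {"grip": 1, "slide": [-560, -569, -60], "roll": 95}, {"grip": 1, "slide": [-560, -569, -60], "roll": 95}, {"grip": 1, "slide": [-560, -569, -60], "roll": 95}, {"grip": 1, "slide": [-560, -569, -60], "roll": 95}, {"grip": 1, "slide": [-560, -569, -60], "roll": 95}])

```text
time: 2.15
position: [564.0, -41.6, 300.2]
tool_rot: [0.807, 0.591, 0.0, -0.001]
contact_force: [0.7, 0.3, -0.6]
gripper_width: 92.9
gripper_force: 0.0
```

```bash
python3 - <<'E'
from h import *
c=snap('wrist','w1'); s=get_state(); print(s['time'],s['position'],s['tool_rot'],s['qpos']); R=np.array(c['R']);print(-R.T@c['t'],R)
E
```

```text
2.2 [564.01879196 -41.0744995  300.26244715] [ 8.06184560e-01  5.91663348e-01  1.18042929e-04 -9.60859769e-04] [-0.29711952  0.46485142  0.51838199  1.59403979 -0.24750417  1.14964439
 -0.02693204]
[588.34741742  37.8994804  444.63802379] [[ 0.95367576 -0.30083383 -0.00124381]
 [-0.28697121 -0.91095494  0.29632519]
 [-0.0902777  -0.28224121 -0.9550863 ]]
```

View pics/w1.png

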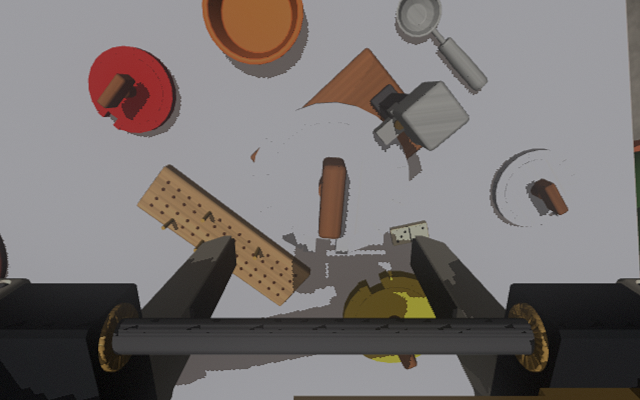

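The wrist view shows the knob bar at (332,198), the sleeve top near (432,115), and the foot end at about (376,135) with the crosshead at (388,98). I'll crop it to locate the corners.

```bash
python3 - <<'E'
from h import *
a=load('w1')['pixels'][70:270,240:480,::-1]
g=cv2.resize(a,(720,600),interpolation=cv2.INTER_CUBIC); g=(255*(g/255.)**0.6).astype('uint8'); cv2.imwrite('pics/crop2.png',g)
def fit(n,roi):
    c=load(n);x0,y0,x1,y1=roi;im=c['pixels'][y0:y1,x0:x1].astype(int)
    m=((im[...,0]-im[...,2]>25)).astype('uint8');n_,l,st,ce=cv2.connectedComponentsWithStats(m)
    for i in range(1,n_):
        if st[i,4]>60:
            k,_=cv2.findContours((l==i).astype('uint8'),0,2); r=cv2.minAreaRect(k[0]);print(n,st[i,4],ce[i]+[x0,y0],np.round(cv2.boxPoints(r)+[x0,y0],1).tolist())
fit('w1',(290,140,370,250)); fit('top0',(315,180,362,212)); fit('scene0',(275,170,312,205))
E
```

```text
w1 1621 [331.34608267 200.69463294] [[314.3, 236.5], [321.0, 163.2], [345.8, 165.4], [339.1, 238.7]]
top0 187 [336.56684492 194.96256684] [[323.3, 193.9], [325.8, 187.1], [349.7, 196.0], [347.2, 202.8]]
scene0 371 [294.80053908 180.47978437] [[273.7, 185.7], [290.8, 157.7], [312.3, 170.8], [295.3, 198.8]]
```

View pics/crop2.png

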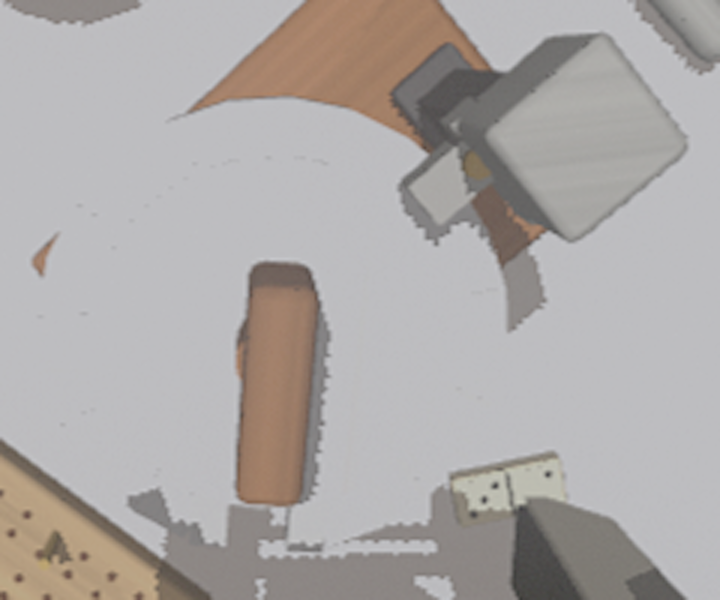

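The crop shows the sleeve-top centre at px (436,116), the bar-top centre at (332.3,201.3), and the foot's end edge from (374,132.7) to (385.7,146).

```bash
python3 - <<'E'
from h import *
w,t,s=[load(n) for n in('w1','top0','scene0')]
P=lambda u,v:np.array([240+u/3,70+v/3])
print('bar',tri(w,P(277,394),t,(336.6,195)))
print('sleeve',tri(w,P(588,138),t,(319.1,158.2)))
sc=lambda u,v:np.array([245+(u-400)*.3,160+v*.3])
print('sleeve scene',tri(w,P(588,138),s,sc(692,125)))
b=onz(w,P(277,394),196);e1=onz(w,P(270,500),196);e2=onz(w,P(283,289),196)
print('bar z196',b,e1,e2,np.linalg.norm(e1-e2),np.degrees(np.arctan2(*(e1-e2)[1::-1])))
cs=[onz(w,P(*p),198) for p in((490,132),(603,35),(686,143),(572,240))]
m=np.mean(cs,0);print('sleeve z198',m,[np.linalg.norm(cs[i]-cs[i-1]) for i in range(4)])
for a,bb in((0,1),(3,2),(0,3),(1,2)):
    d=cs[bb]-cs[a];print(np.degrees(np.arctan2(d[1],d[0])))
d=m-b;print('axis->sleeve',np.linalg.norm(d[:2]),np.degrees(np.arctan2(d[1],d[0])))
# lid ellipse edges in top view
for p in ((285+268/3.636,140+245/3.636),): print('notch top', onz(t,p,136))
f=[onz(w,P(*p),158) for p in((402,188),(437,228),(450,148),(475,195))];
for y in (23,24.5,26):
    y=np.radians(y);ex=np.array([np.cos(y),np.sin(y)]);ey=np.array([-ex[1],ex[0]])
    print([( (q-b)[:2]@ex, (q-b)[:2]@ey, (q-m)[:2]@ey) for q in f])
E
```

```text
bar (array([569.29224332, -44.85717241, 188.79022175]), np.float64(0.5798167782883167))
sleeve (array([658.87102229,  -6.05061794, 185.38689883]), np.float64(4.202876750674253))
sleeve scene (array([658.63482734,  -4.46979427, 194.11547337]), np.float64(0.1300029581312503))
bar z196 [570.03181817 -42.72663703 196.        ] [559.75306963 -70.01996732 196.        ] [579.36871205 -17.28660849 196.        ] 56.26349225638384 -110.40408714755455
sleeve z198 [657.37618483  -4.05658006 198.        ] [np.float64(33.05311026136929), np.float64(32.19584892581795), np.float64(32.29876047729385), np.float64(33.369620990924915)]
24.153900830611512
25.43508102750692
-67.26348394761396
-65.22903514259605
axis->sleeve 95.52178648416233 23.8804562409489
notch top [ 546.7259747  -100.68075788  136.        ]
[(np.float64(56.92529278427876), np.float64(13.032869932246626), np.float64(11.56505775130098)), (np.float64(57.52402616302763), np.float64(-1.9398182915528324), np.float64(-3.4076304724984805)), (np.float64(73.43914796803053), np.float64(13.066304594137808), np.float64(11.598492413192158)), (np.fl
[... 170 characters left out ...]
2.571137890255477)), (np.float64(57.45353559281152), np.float64(-3.444957023602676), np.float64(-2.4120925799466235)), (np.float64(73.7560181861412), np.float64(11.139414317758252), np.float64(12.1722787614143)), (np.float64(70.92644923731672), np.float64(-3.3434594071969492), np.float64(-2.310594963540895))]
[(np.float64(57.529366359426234), np.float64(10.035769204681547), np.float64(13.568602399242348)), (np.float64(57.34366923916825), np.float64(-4.947734754187987), np.float64(-1.4149015596271823)), (np.float64(74.02233971358241), np.float64(9.20488964323146), np.float64(12.737722837792266)), (np.float64(70.81462295051901), np.float64(-5.198951682509094), np.float64(-1.6661184879482906))]
```

Heights agree with the text: bar top about 190–196, sleeve about 194–200, axis to sleeve 95.5 mm. The foot looks offset by about +4.5 mm. Next I grasp the knob.

Request:
drive_tool(deltas=[{"grip": 0.6, "slide": [0, 6, 40], "roll": 3}, {"grip": 0.6, "slide": [0, 6, 80], "roll": 3}, {"grip": 0.6, "slide": [0, 6, 117], "roll": 3}, {"grip": 0.6, "slide": [0, 6, 117], "roll": 3}, {"grip": 0, "slide": [0, 6, 117], "roll": 3}, {"grip": 0, "slide": [0, 6, 117], "roll": 3}, {"grip": 0, "slide": [0, 6, 117], "roll": 3}, {"grip": 0, "slide": [0, 6, 117], "roll": 3}, {"grip": 0, "slide": [0, 6, 117], "roll": 3}])

```text
time: 3.32
position: [569.8, -45.4, 184.2]
tool_rot: [0.822, 0.569, 0.0, -0.0]
contact_force: [-0.2, 0.8, 2.7]
gripper_width: 18.3
gripper_force: 29.9
```

Gripped at 18.3 mm with low forces. I'll turn in stages.

Request:
drive_tool(deltas=[{"grip": 0, "slide": [0, 0, 0], "roll": -8}, {"grip": 0, "slide": [0, 0, 0], "roll": -16}, {"grip": 0, "slide": [0, 0, 0], "roll": -24}, {"grip": 0, "slide": [0, 0, 0], "roll": -32}, {"grip": 0, "slide": [0, 0, 0], "roll": -40}, {"grip": 0, "slide": [0, 0, 0], "roll": -40}])

```text
time: 4.08
position: [570.1, -45.8, 184.2]
tool_rot: [0.579, 0.816, 0.0, 0.0]
contact_force: [-0.6, -0.3, 2.5]
gripper_width: 18.2
gripper_force: 30.0
```

Request:
drive_tool(deltas=[{"grip": 0, "slide": [0, 0, 0], "roll": -9}, {"grip": 0, "slide": [0, 0, 0], "roll": -18}, {"grip": 0, "slide": [0, 0, 0], "roll": -27}, {"grip": 0, "slide": [0, 0, 0], "roll": -36}, {"grip": 0, "slide": [0, 0, 0], "roll": -45}, {"grip": 0, "slide": [0, 0, 0], "roll": -54}, {"grip": 0, "slide": [0, 0, 0], "roll": -63}, {"grip": 0, "slide": [0, 0, 0], "roll": -72}, {"grip": 0, "slide": [0, 0, 0], "roll": -81}, {"grip": 0, "slide": [0, 0, 0], "roll": -88}, {"grip": 0, "slide": [0, 0, 0], "roll": -88}, {"grip": 0, "slide": [0, 0, 0], "roll": -88}])

```text
time: 5.58
position: [570.1, -45.1, 184.2]
tool_rot: [-0.15, 0.989, -0.0, 0.0]
contact_force: [-2.6, 1.1, 5.5]
gripper_width: 18.0
gripper_force: 30.0
```

```bash
python3 - <<'E'
from h import *
c=snap('wrist','w2');t=snap('top','top2'); s=get_state(); q=s['tool_rot'];print(s['time'],s['position'],s['qpos'][6],'lid yaw guess',np.degrees(2*np.arctan2(q[1],q[0]))-90)
a=c['pixels'][:,:,::-1]; b=t['pixels'][140:250,285:395,::-1]
cv2.imwrite('pics/m2.png',np.hstack([cv2.resize(a,(480,300)),cv2.resize(b,(300,300),interpolation=cv2.INTER_CUBIC)]))
E
```

```text
5.675 [570.06899298 -45.14850625 184.16034197] 1.8084536504137398 lid yaw guess 107.2161154066934
```

View pics/m2.png

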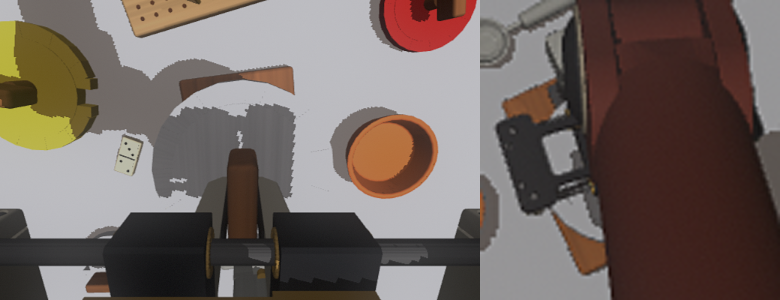

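The wrist view shows the bar held between the pads with the lid flat; the latch lies outside this view and is hidden by the arm in the top view. Lid yaw is about 17.2° and the foot direction about 28°, so I turn 11° more, release, and rise to look.

Request:
drive_tool(deltas=[{"grip": 0, "slide": [0, 0, 0], "roll": -5}, {"grip": 0, "slide": [0, 0, 0], "roll": -11}, {"grip": 0, "slide": [0, 0, 0], "roll": -11}, {"grip": 0, "slide": [0, 0, 0], "roll": -11}, {"grip": 0.45, "slide": [0, 0, 0], "roll": -11}, {"grip": 0.45, "slide": [0, 0, 0], "roll": -11}, {"grip": 0.45, "slide": [0, 0, 0], "roll": -11}, {"grip": 0.45, "slide": [0, 0, -40], "roll": -11}, {"grip": 0.45, "slide": [0, 0, -90], "roll": -11}, {"grip": 0.45, "slide": [0, 0, -120], "roll": -11}, {"grip": 0.45, "slide": [0, 0, -120], "roll": -11}])

```text
time: 7.05
position: [571.2, -45.4, 306.1]
tool_rot: [-0.245, 0.97, -0.001, 0.003]
contact_force: [0.1, 0.2, -0.0]
gripper_width: 42.1
gripper_force: 0.0
```

Request:
drive_tool(deltas=[{"grip": 0.45, "slide": [-40, 0, 0], "roll": 0}, {"grip": 0.45, "slide": [-80, 0, 0], "roll": 0}, {"grip": 0.45, "slide": [-80, 0, 0], "roll": 0}, {"grip": 0.45, "slide": [-80, 0, 0], "roll": 0}])

```text
time: 7.55
position: [639.2, -8.1, 302.0]
tool_rot: [-0.245, 0.97, -0.0, -0.002]
contact_force: [0.4, -0.6, -1.1]
gripper_width: 41.6
gripper_force: 0.0
```

```bash
python3 - <<'E'
from h import *
c=snap('wrist','w3'); s=get_state(); q=s['tool_rot'];print(s['time'],s['position'],np.degrees(2*np.arctan2(q[1],q[0]))-180)
print([proj(c,X).round() for X in([570,-45,196],[628,-14,158],[658,-4,198])])
g=cv2.resize(c['pixels'][100:300,190:450,::-1],(780,600),interpolation=cv2.INTER_CUBIC); g=(255*(g/255.)**0.6).astype('uint8'); cv2.imwrite('pics/crop3.png',g)
E
```

```text
7.6 [639.20640258  -8.54731274 302.59434718] 28.282215886694445
[array([322.,  95.]), array([322., 175.]), array([315., 226.])]
```

View pics/crop3.png

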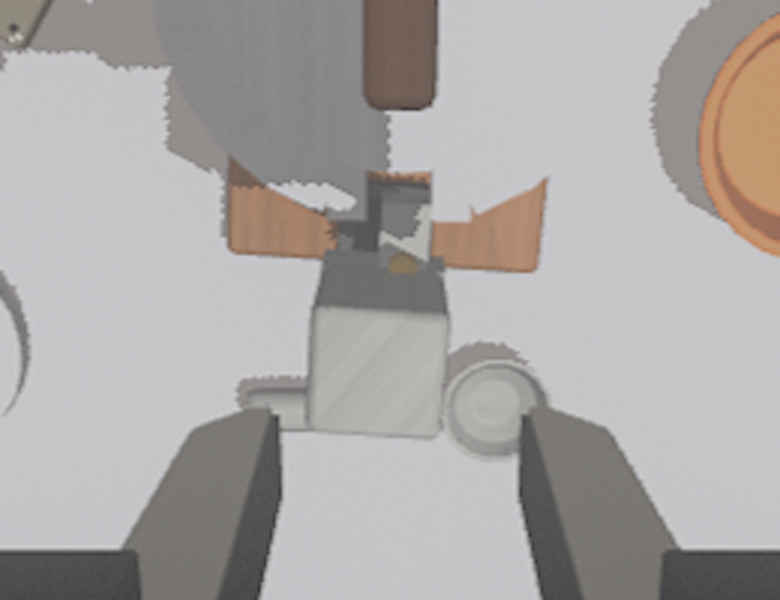

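The crop shows the notch from columns 367 to 432 and the foot from 380 to 432. The foot sits about 1.7 mm to the right (+y), so I'll regrasp and turn about 1.8° further CCW.

Request:
drive_tool(deltas=[{"grip": 0.45, "slide": [40, 0, 0], "roll": 0}, {"grip": 0.45, "slide": [80, 0, 0], "roll": 0}, {"grip": 0.45, "slide": [80, 0, 0], "roll": 0}, {"grip": 0.45, "slide": [80, 0, 40], "roll": 0}, {"grip": 0.45, "slide": [80, 0, 80], "roll": 0}, {"grip": 0.45, "slide": [80, 0, 120], "roll": 0}, {"grip": 0.45, "slide": [80, 0, 120], "roll": 0}, {"grip": 0, "slide": [80, 0, 120], "roll": 0}, {"grip": 0, "slide": [80, 0, 120], "roll": 0}, {"grip": 0, "slide": [80, 0, 120], "roll": 0}, {"grip": 0, "slide": [80, 0, 120], "roll": -1}, {"grip": 0, "slide": [80, 0, 120], "roll": -1.8}, {"grip": 0, "slide": [80, 0, 120], "roll": -1.8}, {"grip": 0, "slide": [80, 0, 120], "roll": -1.8}])

```text
time: 9.35
position: [570.6, -44.9, 185.2]
tool_rot: [-0.26, 0.966, 0.0, 0.001]
contact_force: [-1.0, 2.0, 6.9]
gripper_width: 17.6
gripper_force: 30.0
```

Request:
drive_tool(deltas=[{"grip": 0.45, "slide": [0, 0, 0], "roll": 0}, {"grip": 0.45, "slide": [0, 0, 0], "roll": 0}, {"grip": 0.45, "slide": [0, 0, 0], "roll": 0}, {"grip": 0.45, "slide": [0, 0, -40], "roll": 0}, {"grip": 0.45, "slide": [0, 0, -80], "roll": 0}, {"grip": 0, "slide": [-40, -4, -80], "roll": 0}, {"grip": 0, "slide": [-80, -8, -80], "roll": 0}, {"grip": 0, "slide": [-96, -10, -80], "roll": 0}, {"grip": 0, "slide": [-96, -10, -80], "roll": 0}, {"grip": 0, "slide": [-96, -10, -80], "roll": 0}])

```text
time: 10.6
position: [657.1, -6.6, 263.4]
tool_rot: [-0.26, 0.966, -0.0, -0.001]
contact_force: [0.3, 0.1, 0.5]
gripper_width: 0.7
gripper_force: 0.0
```

```bash
python3 - <<'E'
from h import *
c=snap('wrist','w4'); s=get_state(); q=s['tool_rot'];print(s['time'],s['position'],s['gripper_width'],np.degrees(2*np.arctan2(q[1],q[0]))-180)
g=cv2.resize(c['pixels'][60:260,190:450,::-1],(780,600),interpolation=cv2.INTER_CUBIC); g=(255*(g/255.)**0.6).astype('uint8'); cv2.imwrite('pics/crop4.png',g)
E
```

```text
10.65 [657.13980374  -6.76851882 263.63251837] 0.3467120719395386 30.09926650037997
```

View pics/crop4.png

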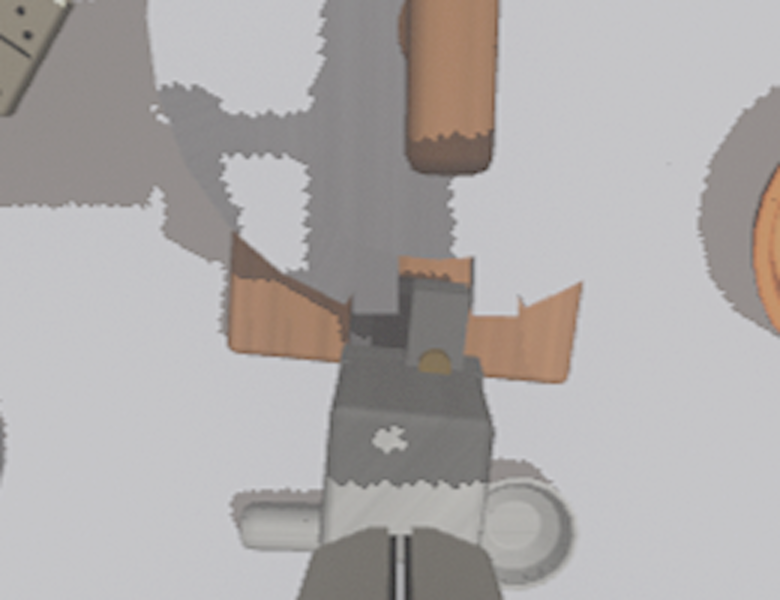

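The notch spans columns 399–473 and the foot 410–468, which is centred to within about 0.2 mm after parallax. Pushing the latch down.

Request:
drive_tool(deltas=[{"grip": 0, "slide": [0, 0, 30], "roll": 0}, {"grip": 0, "slide": [0, 0, 38], "roll": 0}, {"grip": 0, "slide": [0, 0, 42], "roll": 0}, {"grip": 0, "slide": [0, 0, 46], "roll": 0}, {"grip": 0, "slide": [0, 0, 49], "roll": 0}, {"grip": 0, "slide": [0, 0, 52], "roll": 0}, {"grip": 0, "slide": [0, 0, 52], "roll": 0}])

```text
time: 11.52
position: [658.1, -6.0, 211.6]
tool_rot: [-0.26, 0.966, -0.0, 0.0]
contact_force: [-0.1, 0.7, 0.5]
gripper_width: 0.4
gripper_force: 0.3
```

Request:
drive_tool(deltas=[{"grip": 0, "slide": [0, 0, 3], "roll": 0}, {"grip": 0, "slide": [0, 0, 6], "roll": 0}, {"grip": 0, "slide": [0, 0, 9], "roll": 0}, {"grip": 0, "slide": [0, 0, 11], "roll": 0}, {"grip": 0, "slide": [0, 0, 12], "roll": 0}, {"grip": 0, "slide": [0, 0, 13], "roll": 0}, {"grip": 0, "slide": [0, 0, 13.5], "roll": 0}])

```text
time: 12.4
position: [658.2, -5.9, 198.4]
tool_rot: [-0.26, 0.966, -0.0, 0.0]
contact_force: [-0.0, -0.8, 3.7]
gripper_width: 0.5
gripper_force: 2.0
```

Request:
drive_tool(deltas=[{"grip": 0, "slide": [0, 0, 1], "roll": 0}, {"grip": 0, "slide": [0, 0, 2], "roll": 0}, {"grip": 0, "slide": [0, 0, 2], "roll": 0}])

```text
time: 12.78
position: [658.2, -5.9, 198.4]
tool_rot: [-0.26, 0.966, -0.0, 0.001]
contact_force: [-1.7, -0.9, 9.5]
gripper_width: 0.9
gripper_force: 4.8
```

Request:
drive_tool(deltas=[{"grip": 0, "slide": [0, 0, -20], "roll": 0}, {"grip": 0, "slide": [0, 0, -70], "roll": 0}, {"grip": 0, "slide": [0, 0, -110], "roll": 0}, {"grip": 0, "slide": [0, 0, -110], "roll": 0}, {"grip": 0, "slide": [0, 0, -110], "roll": 0}])

```text
time: 13.4
position: [657.0, -5.5, 304.7]
tool_rot: [-0.26, 0.966, 0.001, -0.001]
contact_force: [0.3, 0.2, -0.7]
gripper_width: 0.5
gripper_force: 0.0
```

```bash
python3 - <<'E'
from h import *
c=snap('wrist','w5'); s=get_state(); print(s['time'],s['position'],s['contact_force'])
d=snap('scene','scene5')
f=lambda x,w:cv2.resize(x[:,:,::-1],(w,400),interpolation=cv2.INTER_CUBIC)
g=np.hstack([f(c['pixels'][60:260,220:420],400),f(d['pixels'][160:280,245:365],400)]); g=(255*(g/255.)**0.6).astype('uint8'); cv2.imwrite('pics/crop5.png',g)
E
```

```text
13.45 [656.80496835  -5.63432579 304.05949278] [0.70430201 0.45745214 0.09856425]
```

View pics/crop5.png

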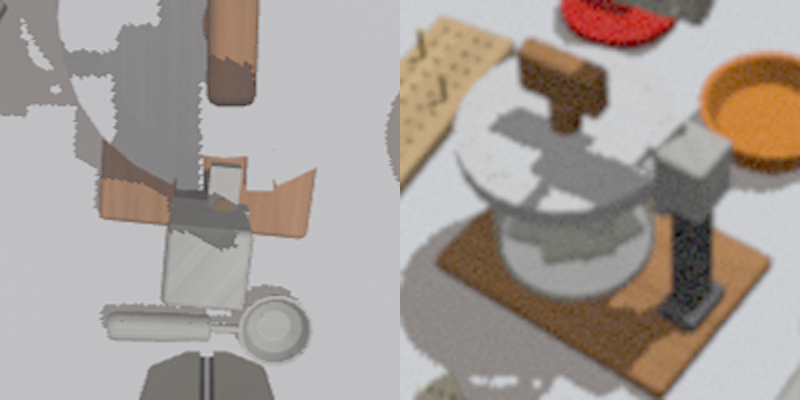

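The pictures show the foot seated in the notch (left crop, about (225,180)) and the lid flat. The latch hit its hard stop with the fingertips at z of about 176 mm, and nothing is being touched. Handing in.

```bash
python3 -c "
from workcell import *
print(job_done())"
```

```text
the job is handed in; nothing more can be done
None
```

The domino jar is locked: I turned the lid about 140° until its notch was under the latch foot, then pushed the latch to its hard stop (about 24 mm), and handed the job in after about 13.5 s; no verdict was returned.

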